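Clamp a board with a ratchet-lever hold-down

TASK

Push the loose board gently back along the jig base until its long edge sits flush against the fence. Then clamp it with the hold-down above it: turn the ratchet lever clockwise (seen from above), and each time it reaches its stop lift it off its serrations, swing it back, let it drop in and turn again, until turning takes a firm push of about 12 N at the handle's upright grip - firmly held, but not over-tightened. Let go, leave the board clamped, and do not disturb the other things on the bench.

Things in the scene. Friction and masses are not known exactly. Their poses are not given: they have to be found in the camera images.
- jig: grey laminate base 270 x 400 x 15 mm fixed on the bench, with a bare aluminium fence bar on it. Origin on the bench, under the hold-down's spindle axis. +x points from the open front edge (robot side) to the fence; z up. The fence's front face is at x = +30 mm, from y = -250 to +50 mm, its top 50 mm above the bench; the hold-down's steel column stands behind it.
- board_center (a point): centre of the loose light-wood board, 70 mm (its x) x 280 mm (its y) x 40 mm high, about 0.35 kg, lying on the jig base (underside 15 mm above the bench), its axes about along the jig's. It starts 25 to 60 mm short of the fence, a little askew; flush, its centre is at x = -5 mm in the jig's frame.
- foot: round rubber foot, 36 mm across, under the hold-down's arm. Turning the spindle clockwise drives it straight down, 8 mm per rad. Starts 9 to 13 mm above the board. A stiff spring in it makes it press harder as the spindle turns on. Origin on the spindle axis, 67 mm below its underside.
- lever_axis (a point): fixed point on the hold-down's vertical spindle axis, level with the middle of the lever's grip when the lever is down. The lever's hub (radius 31 mm) and the arm lie below it; nothing nearby stands higher than the lever.
- lever_grip (a point): middle of the lever's upright round black grip, 22 mm in diameter, free from 26 mm below to 20 mm above this point, 95 mm from the spindle axis. It stands on the lever's level arm (16 mm wide, 12 mm thick, underside 38 mm below this point). Its y axis points outward from the spindle axis; it turns and lifts with the lever.
- lever_turn (a joint): lever's angle about the vertical spindle axis, rad, growing clockwise seen from above; 0: along the jig's +y. Stops at -0.80 and +0.80. Lifted, it swings loosely (under 1 N). Down in its serrations (12 teeth, 0.52 rad apart, 0.14 rad of play) it turns the spindle BOTH ways: swung back unlifted, it loosens the clamp.
- lever_lift (a joint): lever's height above its lowest position, m: 0 to 0.001 down in the serrations, 0.006 resting on the tooth crests, 0.014 at its upper stop; it swings free from 0.0075. A spring pulls it down (4 N at 0, 7 N at the top). Let go on the crests, it drops in by itself when turned to the next gap.
- board: the same board; origin at the centre of its underside, axes as the board's centre point
- glue: yellow glue bottle, 170 mm high, a bystander to be left alone; origin at its underside's centre
- mallet: hammer, a bystander to be left alone; origin at its underside's centre
- screwdriver: screwdriver, a bystander to be left alone; origin at its underside's centre
- tape: black tape measure, a bystander to be left alone; origin at its underside's centre
- jar: glass jar with steel lid, a bystander to be left alone; origin at its underside's centre
- sanding_block: cork sanding block 60 x 45 x 30 mm, on the jig base, a bystander to be left alone; origin at its underside's centre
- dowel: short wooden dowel behind the fence, a bystander to be left alone; origin at its underside's centre
- clamp: the hold-down: dark steel column and arm, fixed. Feel at the lever's grip: free turning of the spindle takes 5 to 8 N; with the foot on the board the push rises by about 10 N per rad. Properly clamped: 11 to 14 N; from 15 N it is over-tightened. Friction keeps the spindle where it is left. Origin at bench height (within 3 mm) on the spindle axis.

How it is judged (in metres and radians):
On the way, in this order (a step that is already met when the one before it is completed fails the run):
1. the board is pushed flush against the fence (x of board_center in the frame of jig above -0.0085 m and angle between the x axis of board_center and the x axis of jig, either way round below 0.03 rad), for 0.2 s.
2. the lever is lifted clear of its serrations (value of joint lever_lift above 0.0072 m), for 0.1 s.
At the end, for the whole second after the job is handed in: The board lies flush against the fence (within 3.5 mm and 0.03 rad), the foot presses on it with 30 to 85 N, the lever is let down, everything is at rest and released (all of step 1 and contact force between foot and board between 30 and 85 N and linear speed of board below 0.02 m/s and value of joint lever_lift below 0.008 m); the robot touches nothing.
It fails at once if the clamp is over-tightened (foot presses on the board with more than 95 N) (contact force between foot and board above 95 N).
It fails at once if the board is rammed (fingers press on it with more than 40 N) (contact force between the fingers and board above 40 N).
It fails at once if one of the other things on the bench is disturbed (moved more than 30 mm) (distance of any of glue, mallet, screwdriver, tape, jar, sanding_block, dowel from where it was at the start of the episode above 0.03 m).
It also fails if it takes over 72 s, if anything falls off the work surface, if the arm or the gripper's body presses on something with over 40 N, if the wrist force passes 120 N, or if a joint passes its speed limit or range.

ROBOT

A 6-joint arm with a two-finger parallel gripper is mounted at the origin on the work surface. World frame = base frame: x ahead of the robot, y to its left, z up, the work surface at z = 0. Lengths are in mm, angles in rad, forces in N, time in s.
With the tool pointing down it reaches from about 350 to 1000 mm from the base axis. Payload 7.1 kg.
Tool frame: the origin (TCP) lies midway between the tips of the shut fingers; the grasp point (between the pads) lies 19 mm behind it (ctrl.hold_point_z is the distance from the TCP to the grasp point, in mm); z points along the fingers, y is the line along which they close (so a half turn about z gives the same grasp; the last joint's range is limited). The gripper opens to 85 mm and grips with 20 to 120 N. Pads are 22 mm wide; open, the fingers measure 114 mm over their backs; the gripper's body (76 mm by 85 mm) begins 54 mm behind the grasp point. The pads swing forward as they close: fully open they stand 13 mm farther back than shut.
Start: joints at [-1.158, 0.423, 1.63, -0, 1.089, -0.019], TCP at [261.581, -567.609, 231.319] pointing down, gripper open.
Joint ranges: [-3, 3], [-0.9, 2.11], [0.09, 2.58], [-1.31, 4.45], [0.11, 2.69], [-2.54, 2.54]. Speed limits (rad/s): [2.39, 2.39, 3.01, 3.14, 3.14, 3.14].

INTERFACE

Orientations are given as a rotation vector (axis times angle).
In Python, from workcell import ctrl gives the robot as it stands.
- The arm moves only by the tool send_rows, never from a script. Its arguments are lists of equal length, an entry for each row: "offset": the shift along the tool's x, y, z in m, a list of three; "yaw": the turn about the tool's z in degrees. In form: {"offset": [[x, y, z], ...], "yaw": [yaw, ...]}. A call has exactly 8 rows; each row is the pose to reach, as a shift and turn from the pose commanded when the call began, along the tool's axes at that moment; what a row does not reach only later rows make up. A row lasts 1/12 s, in which the tool goes at most 41.7 mm and 7.16 degrees, less where a joint would pass 70% of its speed; a pose out of reach is approached as far as the arm can. A call with a gripper value outside its range is refused whole. "claw" is the closure, from 0 (fully open) to 1 (shut), set as the call begins (left out, the last holds). The fingers move at their own pace and stop on an object; "squeeze" is the grip in N (left out, the last holds). Time passes only in rows, so rows that repeat a pose let the fingers close, or fill a call up. It gives the time, the measured TCP pose, the force, the opening and the grip force at its end, in the units of the state.
- ctrl.sense(): the state, without advancing time (a new reading comes with each control period).
- ctrl.grab_frame(name): name is "scene" or "side" or "wrist"; returns (picture, depth): 480x640x3 uint8, red, green, blue; 480x640 float32, mm along the optical axis (not along the pixel's ray), 0 where there is no reading.
- ctrl.get_calibration(name): a dict with "fovy" (degrees; the focal length in pixels is half the picture's height over the tangent of half this angle, whatever the lens; pixels are square), "cx", "cy" (the principal point, pixels), "camera_from_world" (4x4, takes a point from world to camera coordinates); the wrist camera has in their place "hand_eye" (4x4, takes a point from camera to tool coordinates, whose origin is the TCP and whose axes are the flange's). Camera axes: x right, y up, looking along -z (the intrinsics and any distortion apply to the point x, -y, -z); pixel columns grow to the right and rows downward; lengths in mm; the calibration is good to about 2 mm. A picture is of the moment at which its call begins: read the wrist's pose just before it. get_calibration takes no time and is no camera call.
- ctrl.finish_job(): hands the job in; it is judged then, once.
The state is a dict: "time_s": time; "qpos": joint angles; "joint_velocities": joint speeds; "joint_torque": joint torques, N m; "position": TCP position; "ee_rot": TCP orientation; "wrist_force": force on the tool from outside, world axes, zero at the start; "ft_torque": the same for the moment, N m; "grip_width": opening from 0.0 (shut) to 1.0 (fully open); "grasp_force": force on a finger pad.
Only numpy, scipy, OpenCV 4.12 (cv2) and the standard library are available. Lean on these libraries where they do the work, as an engineer would, in place of code of your own. Each camera call takes 0.05 s, during which the arm holds its last target. There are 200 camera calls.

## Working session

There is one attempt and no reset: what is moved stays moved. The work goes in short steps, Python scripts to look and compute and a tool call to move; the robot and the scene stay as the last step left them, time stands still between calls to the robot, and variables do not carry over. Pictures are saved under pics/ and viewed, at most 10 in all, crops included, and the job is handed in when it is done.

Besides the shell and the picture viewer there is one more tool, called as name(argument=value, ...) on one line, values as JSON. send_rows: Moves the arm, as the interface text tells. Its arguments: {"type":"object","properties":{"offset":{"type":"array","items":{"type":"array","items":{"type":"number"}}},"yaw":{"type":"array","items":{"type":"number"}},"claw":{"type":"number"},"squeeze":{"type":"number"}},"required":["offset","yaw"]}

```bash
ls; mkdir -p pics
python3 - <<'E'
from workcell import ctrl
import cv2,numpy as np
s=ctrl.sense();print(s)
for n in("scene","side"):
    p,d=ctrl.grab_frame(n);cv2.imwrite(f"pics/{n}0.png",p[:,:,::-1]);np.savez(f"{n}0.npz",p=p,d=d)
    print(n,ctrl.get_calibration(n))
print(ctrl.get_calibration("wrist"))
E
```

```text
pics
{'time_s': 0.0, 'qpos': array([-1.15797203e+00,  4.23879533e-01,  1.63070241e+00,  1.03811940e-05,
        1.08858999e+00, -1.89988197e-02]), 'joint_velocities': array([-1.41160843e-03, -2.05662526e-03,  1.63465056e-04,  2.93736219e-04,
       -7.18286878e-04, -3.46035694e-05]), 'joint_torque': array([-2.20198883e-03, -5.57385385e+01, -2.81740165e+01, -2.49393901e-05,
        7.26567159e-03, -6.21464642e-05]), 'position': array([ 261.38386083, -567.10805064,  230.51665629]), 'ee_rot': array([-3.06713664e+00, -6.72708663e-01,  4.70940794e-04]), 'wrist_force': array([0.23057094, 0.05147643, 0.14443122]), 'ft_torque': array([ 0.01199214,  0.025276  , -0.00118691]), 'grasp_force': 0.0, 'grip_width': 1.0016503766118907}
scene {'fovy': 53.229828375616385, 'cx': 318.43539451745187, 'cy': 238.89813446497323, 'camera_from_world': array([[ 7.55335792e-01,  6.55337466e-01, -8.04110623e-04,
        -4.49493614e+02],
       [-5.35209167e-01,  6.17584197e-01,  5.76316672e-01,
         2.40765473e+02],
       [ 3.78178514e-01, -4.34882243e-01,  8.17226068e-01,
        -1.48479570e+03],
       
[... 259 characters left out ...]
8562e+02],
       [-2.66473162e-01, -7.27486434e-01,  6.32262242e-01,
         5.87824862e+01],
       [ 2.27071143e-01,  5.90133228e-01,  7.74713798e-01,
        -1.78441672e+03],
       [ 0.00000000e+00,  0.00000000e+00,  0.00000000e+00,
         1.00000000e+00]])}
{'fovy': 65.72843122002887, 'cx': 319.2160077294112, 'cy': 238.75600074644305, 'hand_eye': array([[-2.60351630e-04,  9.45232640e-01,  3.26397287e-01,
         8.36997387e+01],
       [ 9.99999937e-01,  1.67118797e-04,  3.13683586e-04,
         5.41854715e-01],
       [ 2.41956842e-04,  3.26397348e-01, -9.45232624e-01,
        -1.41639584e+02],
       [ 0.00000000e+00,  0.00000000e+00,  0.00000000e+00,
         1.00000000e+00]])}
```

View pics/scene0.png

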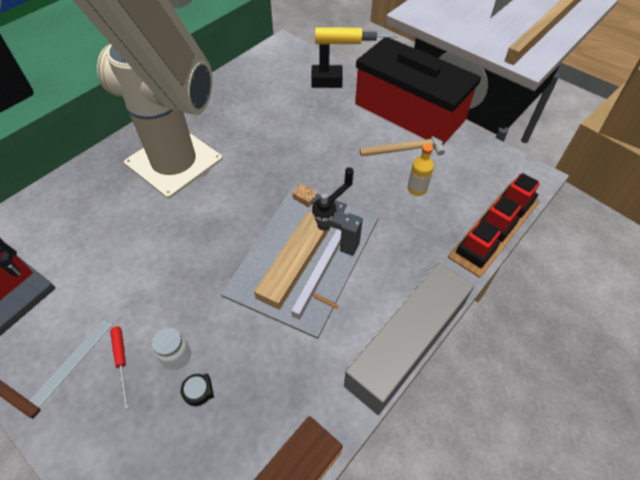

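View pics/side0.png

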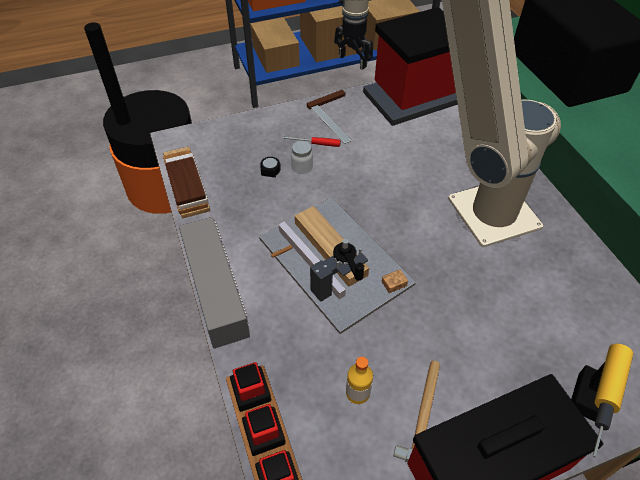

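```bash
cat > h.py <<'E'
import numpy as np,cv2
from scipy.spatial.transform import Rotation as R
from workcell import ctrl
def K(c): f=240/np.tan(np.radians(c["fovy"]/2)); return f,c["cx"],c["cy"]
def extr(n,s=None):
    c=ctrl.get_calibration(n)
    if n!="wrist": return c,np.linalg.inv(c["camera_from_world"])
    T=np.eye(4);T[:3,:3]=R.from_rotvec(s["ee_rot"]).as_matrix();T[:3,3]=s["position"]
    return c,T@c["hand_eye"]
def cloud(n,d,s=None):
    c,T=extr(n,s);f,cx,cy=K(c);v,u=np.mgrid[:480,:640]
    P=np.stack([(u-cx)/f*d,-(v-cy)/f*d,-d],-1)
    return P@T[:3,:3].T+T[:3,3]
def ray(n,uv,z,s=None):
    c,T=extr(n,s);f,cx,cy=K(c);uv=np.atleast_2d(uv).astype(float)
    D=np.stack([(uv[:,0]-cx)/f,-(uv[:,1]-cy)/f,-np.ones(len(uv))],-1)@T[:3,:3].T
    return T[:3,3]+D*((z-T[2,3])/D[:,2])[:,None]
E
python3 - <<'E'
from h import *
for n in("scene","side"):
    q=np.load(n+"0.npz");p,d=q["p"],q["d"];W=cloud(n,d)
    hsv=cv2.cvtColor(p,cv2.COLOR_RGB2HSV)
    x,y,z=W[...,0],W[...,1],W[...,2]
    reg=(x>300)&(x<1000)&(y>-400)&(y<400)&(d>0)
    wood=reg&(hsv[...,1]>60)&(abs(z-55)<8)
    k=cv2.connectedComponentsWithStats(wood.astype(np.uint8))
    for i in range(1,k[0]):
        if k[2][i,4]>60:
            v,u=np.nonzero(k[1]==i);P=ray(n,np.c_[u,v],55)
            print(n,"wood",k[2][i],cv2.minAreaRect(P[:,:2].astype(np.float32)))
    base=reg&(abs(z-15)<5)&(hsv[...,1]<60);k=cv2.connectedComponentsWithStats(base.astype(np.uint8))
    i=1+np.argmax(k[2][1:,4]);v,u=np.nonzero(k[1]==i);P=ray(n,np.c_[u,v],15)
    r=cv2.minAreaRect(P[:,:2].astype(np.float32));print("base",r,cv2.boxPoints(r).tolist())
    hi=reg&(z>80)&(z<300)&(p.max(2)<110);k=cv2.connectedComponentsWithStats(hi.astype(np.uint8))
    for i in range(1,k[0]):
        if k[2][i,4]>30:
            m=k[1]==i;print("dark",k[2][i],np.round(k[3][i]),z[m].max())
            mm=m&(z>z[m].max()-12);print(" top",mm.sum(),x[mm].mean(),y[mm].mean(),z[mm].mean())
            for zz in range(80,200,10):
                a=m&(z>zz)&(z<zz+10)
                if a.any():print("  ",zz,a.sum(),*np.round([x[a].min(),x[a].max(),y[a].min(),y[a].max()]))
E
```

```text
scene wood [ 254  212   71   92 2410] ((542.9686279296875, -35.16047668457031), (71.713134765625, 281.60296630859375), 13.695167541503906)
scene wood [482 216  26  16 119] ((878.4503173828125, 386.10003662109375), (69.56063079833984, 22.973661422729492), 7.859622001647949)
scene wood [458 239  42  19 157] ((889.768310546875, 291.7423400878906), (107.91158294677734, 54.52003860473633), 38.707786560058594)
base ((540.0635375976562, 3.12542724609375), (270.0332336425781, 402.3757629394531), 15.736078262329102) [[355.543701171875, 160.15560913085938], [464.670654296875, -227.13955688476562], [724.5833740234375, -153.90475463867188], [615.4564208984375, 233.39041137695312]]
dark [ 312  167   51   75 1524] [337. 211.] 206.39769974875708
 top 55 546.8396659187433 170.71013648372136 201.06701169151717
   80 44 554.0 644.0 71.0 125.0
   90 52 545.0 643.0 56.0 122.0
   100 115 533.0 644.0 55.0 121.0
   110 105 501.0 643.0 54.0 126.0
   120 473 495.0 643.0 48.0 134.0
   130 73 503.0 578.0 48.0 108.0
   140 237 504.0 575.0 48.0 162.0
   150 181 535.0 561.0 62.0 178.0
   160 108 527.0 562.0 61.0 
[... 3349 characters left out ...]
 163.0
   100 23 840.0 937.0 151.0 163.0
dark [235 364  26  25 440] [247. 376.] 113.020662091958
 top 416 878.5795619518138 311.5785019076505 106.32517298178752
   80 1 871.0 871.0 277.0 277.0
   90 13 869.0 904.0 279.0 334.0
   100 383 854.0 904.0 283.0 337.0
   110 43 855.0 897.0 290.0 335.0
dark [239 385  25  11  65] [251. 391.] 95.69443652114137
 top 50 879.0004457827453 341.90915729883125 89.09177279070278
   80 49 851.0 908.0 337.0 344.0
   90 16 850.0 908.0 340.0 344.0
dark [248 406  21   9  40] [257. 410.] 110.59850547649398
 top 38 880.4641388630637 397.0167941727614 104.59759078778995
   90 5 861.0 901.0 390.0 393.0
   100 33 855.0 902.0 395.0 400.0
   110 2 890.0 899.0 398.0 399.0
```

Scene view: the jig spans about (223..378, 180..336), the board is at (290,260), the fence at (318,270) and the grip top at (349,173). The side view agrees: hold-down at (340,260), cork block at (395,280).

The jig yaw is about 15.8°, the spindle is near (540,79), and the lever sits about +0.33 rad.

send_rows(offset=[[0.025, -0.023, 0], [0.05, -0.047, 0], [0.075, -0.07, 0], [0.1, -0.094, 0], [0.127, -0.118, 0], [0.153, -0.142, 0], [0.178, -0.165, 0], [0.204, -0.189, 0]], yaw=[0, 0, 0, 0, 0, 0, 0, 0], claw=0)

```text
time_s: 0.77
position: [367.9, -309.0, 231.2]
ee_rot: [-3.069, -0.672, 0.0]
wrist_force: [1.2, -0.0, 0.9]
grip_width: 0.997
grasp_force: 0.0
```

send_rows(offset=[[0.027, -0.025, 0], [0.055, -0.051, 0], [0.083, -0.077, 0], [0.11, -0.102, 0], [0.137, -0.127, 0], [0.165, -0.153, 0], [0.19, -0.176, 0], [0.204, -0.189, 0]], yaw=[1.5, 3, 4.5, 6, 7.5, 9, 9, 9])

```text
time_s: 1.43
position: [474.7, -50.6, 231.2]
ee_rot: [-3.111, -0.433, -0.0]
wrist_force: [-0.5, -1.1, -0.4]
grip_width: 1.0
grasp_force: 0.0
```

```bash
cat > look.py <<'E'
import sys
from h import *
s=ctrl.sense();p,d=ctrl.grab_frame("wrist");cv2.imwrite(f"pics/{sys.argv[1]}.png",p[:,:,::-1])
np.savez(sys.argv[1]+".npz",p=p,d=d,position=s["position"],ee_rot=s["ee_rot"])
Rm=R.from_rotvec(s["ee_rot"]).as_matrix()
print(s["time_s"],s["position"],np.degrees(np.arctan2(Rm[1,0],Rm[0,0])),s["qpos"])
E
python3 look.py w1
```

```text
1.4333 [474.67786678 -50.6204366  231.24263062] 15.836175292248406 [-1.31563689e-01  2.05389899e-01  1.94777528e+00  7.45497418e-04
  9.88334975e-01  1.16242909e+00]
```

View pics/w1.png

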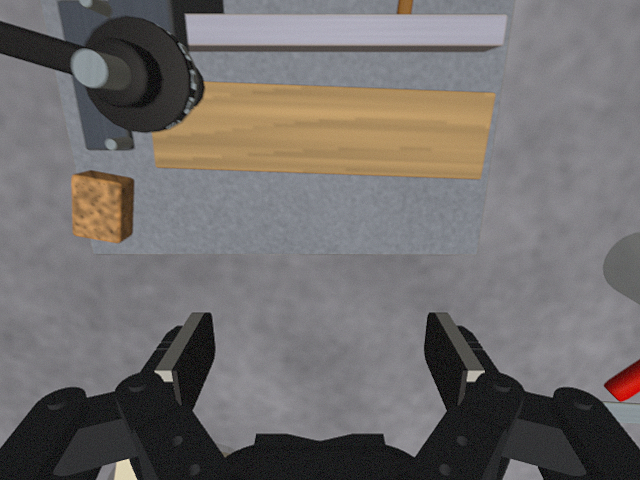

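Wrist view: the fence's front top edge runs along row ≈46. The board's front corners are at (155,167) and (480,179), and its back right corner is at (495,93). The spindle top is at (90,68) and the base's front edge is at row 253.

Run:
```python
from h import *
q=np.load("w1.npz");s=dict(position=q["position"],ee_rot=q["ee_rot"]);W=cloud("wrist",q["d"],s)
r=lambda uv,z:np.round(ray("wrist",uv,z,s)[:,:2],1)
F=r([(188,46),(504,46)],50);print("fence",F);v=F[0]-F[1];a=np.arctan2(-v[0],v[1]);print("yaw",np.degrees(a))
Bd=r([(155,167),(480,179),(495,93)],55);print("board",Bd)
B=r([(95,253),(477,253)],15);print("basefront",B)
X=np.array([np.cos(a),np.sin(a)]);Y=np.array([-X[1],X[0]])
print("fence x",F@X,"board x,y",Bd@X,Bd@Y,"base front x",B@X,"y",B@Y)
for uv in [(90,68),(140,75),(110,75),(112,145)]: print(uv,W[uv[1],uv[0]])
z=W[...,2];hi=(z>110)&(W[...,0]<640)&(W[...,1]>20)
for lo in range(110,200,6):
    m=hi&(z>lo)&(z<lo+6)
    if m.sum()>40:
        P=W[m][:,:2];print(lo,m.sum(),np.round(P.mean(0)),np.round([(P@X).min(),(P@X).max(),(P@Y).min(),(P@Y).max()]))
sp=W[68,90][:2];print("spindle x,y",sp@X,sp@Y)
```

```text
fence [[ 573.3   83.3]
 [ 640.4 -153.8]]
yaw 15.801669680395673
board [[ 473.8   93.6]
 [ 539.6 -175.9]
 [ 606.3 -159.4]]
basefront [[ 358.3  156.8]
 [ 466.  -222.8]]
fence x [574.31830687 574.31830687] board x,y [481.3831814  471.30951982 539.98201746] [ -38.95680506 -316.19030113 -318.47679793] base front x [387.45780341 387.71960084] y [  53.30647782 -341.27606292]
(90, 68) [544.5038871   77.83806315 186.46726326]
(140, 75) [546.88350185  65.39756825 164.28177473]
(110, 75) [543.88666805  69.87857774 184.26360662]
(112, 145) [502.96994109  85.47409755 145.07961453]
110 131 [582.  69.] [567. 590. -93. -92.]
116 260 [563.  76.] [502. 589. -93. -25.]
122 4609 [549. 103.] [ 502.  588. -105.  -26.]
128 441 [548.  65.] [ 504.  585. -105.  -53.]
134 578 [547.  67.] [ 504.  585. -105.  -45.]
140 5552 [546.  72.] [ 504.  583. -105.  -43.]
146 343 [546.  79.] [506. 582. -91.  -7.]
152 2738 [545. 117.] [528. 570. -91.  -8.]
158 1934 [545.  72.] [528. 561. -91. -59.]
164 471 [545.  73.] [529. 560. -89. -61.]
170 196 [545.  71.] [537. 552. -82. -73.]
176 215 [545.  71.] [537. 552. -82. -74.]
182 1192 [544.  77.] [537. 553. -82. -65.]
spindle x,y 545.1230667175827 -73.37635364567893
```

send_rows(offset=[[0, 0, 0.035], [0, 0, 0.07], [0, 0, 0.105], [0, 0, 0.14], [0, 0, 0.17], [0, 0, 0.195], [0.005, 0, 0.211], [0.012, 0, 0.211]], yaw=[0, 0, 0, 0, 0, 0, 0, 0])

```text
time_s: 2.15
position: [482.5, -50.2, 17.1]
ee_rot: [-3.11, -0.429, 0.011]
wrist_force: [0.1, -0.0, -0.5]
grip_width: 0.999
grasp_force: 0.0
```

send_rows(offset=[[0.004, 0, 0], [0.008, 0, 0], [0.011, 0, 0], [0.014, 0, 0], [0.017, 0, 0], [0.02, 0, 0], [0.023, 0, 0], [0.026, 0, 0]], yaw=[0, 0, 0, 0, 0, 0, 0, 0])

```text
time_s: 2.82
position: [510.6, -43.2, 20.6]
ee_rot: [3.112, 0.43, -0.0]
wrist_force: [-2.5, -0.6, 0.9]
grip_width: 0.995
grasp_force: 1.2
```

send_rows(offset=[[0.0015, 0, 0], [0.003, 0, 0], [0.0045, 0, 0], [0.006, 0, 0], [0.0075, 0, 0], [0.009, 0, 0], [0.0105, 0, 0], [0.012, 0, 0]], yaw=[0, 0, 0, 0, 0, 0, 0, 0])

```text
time_s: 3.48
position: [522.2, -39.9, 20.2]
ee_rot: [-3.112, -0.43, -0.0]
wrist_force: [-0.9, -0.5, -0.3]
grip_width: 1.002
grasp_force: 0.8
```

send_rows(offset=[[0.0005, 0, 0], [0.001, 0, 0], [0.0015, 0, 0], [0.002, 0, 0], [0.0025, 0, 0], [0.003, 0, 0], [0.0035, 0, 0], [0.004, 0, 0]], yaw=[0, 0, 0, 0, 0, 0, 0, 0])

```text
time_s: 4.15
position: [524.5, -39.2, 20.2]
ee_rot: [-3.112, -0.431, 0.005]
wrist_force: [-8.0, -5.2, 4.7]
grip_width: 0.997
grasp_force: 4.2
```

send_rows(offset=[[0.0004, 0, 0], [0.0008, 0, 0], [0.001, 0, 0], [0.001, 0, 0], [0.001, 0, 0], [0.001, 0, 0], [0.001, 0, 0], [0.001, 0, 0]], yaw=[0, 0, 0, 0, 0, 0, 0, 0])

```text
time_s: 4.82
position: [524.4, -39.1, 20.1]
ee_rot: [-3.112, -0.431, 0.007]
wrist_force: [-8.3, -5.6, 6.0]
grip_width: 1.001
grasp_force: 5.0
```

send_rows(offset=[[-0.012, 0, 0], [-0.03, 0, 0], [-0.03, 0, -0.035], [-0.03, 0, -0.075], [-0.03, 0, -0.115], [-0.03, 0, -0.155], [-0.03, 0, -0.195], [-0.03, 0, -0.225]], yaw=[0, 0, 0, 0, 0, 0, 0, 0])

```text
time_s: 5.48
position: [498.8, -46.8, 248.9]
ee_rot: [3.111, 0.43, 0.007]
wrist_force: [0.8, -0.4, -0.2]
grip_width: 0.998
grasp_force: 0.0
```

```bash
python3 look.py w2
python3 - <<'E'
from h import *
q=np.load("w2.npz");s=dict(position=q["position"],ee_rot=q["ee_rot"]);W=cloud("wrist",q["d"],s)
h=cv2.cvtColor(q["p"],cv2.COLOR_RGB2HSV);m=((h[...,1]>60)&(abs(W[...,2]-55)<8)&(W[...,0]<640)).astype(np.uint8)
k=cv2.connectedComponentsWithStats(m);i=1+np.argmax(k[2][1:,4]);v,u=np.nonzero(k[1]==i)
P=ray("wrist",np.c_[u,v],55,s)[:,:2];a=np.radians(15.8);X=np.array([np.cos(a),np.sin(a)]);Y=np.array([-X[1],X[0]])
x,y=P@X,P@Y;print(x.min(),x.max(),y.min(),y.max())
for y0 in range(-310,-110,40):
    b=abs(y-y0)<4;print(y0,x[b].min(),x[b].max())
E
```

```text
5.4833 [498.80957913 -46.83592181 248.93928333] 15.733982158743935 [-1.17596505e-01  2.15902289e-01  1.88618767e+00  4.27820876e-04
  1.03473544e+00  1.17837576e+00]
505.52871405424725 574.4798812145018 -317.3603858126908 -57.21145581480664
-310 505.53296385920714 574.1769445172074
-270 505.59528502362394 574.2306366922195
-230 505.65900455640036 574.2831954681881
-190 505.72270587270174 574.3368573951859
-150 505.78497399793565 574.390504048696
```

send_rows(offset=[[0.013, -0.025, 0], [0.027, -0.05, 0], [0.04, -0.075, 0], [0.054, -0.1, 0], [0.067, -0.125, 0], [0.08, -0.15, 0], [0.094, -0.175, 0], [0.107, -0.199, 0]], yaw=[-7, -14, -21, -28, -35, -42, -49, -56])

```text
time_s: 6.2
position: [547.2, 175.4, 245.0]
ee_rot: [2.54, 1.849, 0.002]
wrist_force: [0.3, -0.7, -0.7]
grip_width: 0.998
grasp_force: 0.0
```

send_rows(offset=[[0, 0, 0], [0, 0, 0], [0, 0, 0], [0, 0, 0], [0, 0, 0], [0, 0, 0], [0, 0, 0], [0, 0, 0]], yaw=[-6, -12, -17.5, -17.5, -17.5, -17.5, -17.5, -17.5])

```text
time_s: 6.87
position: [547.1, 173.6, 245.3]
ee_rot: [2.238, 2.205, 0.0]
wrist_force: [0.3, -0.8, -0.6]
grip_width: 1.003
grasp_force: 0.0
```

```bash
python3 look.py w3
```

```text
6.8667 [547.05027224 173.64210688 245.33723718] 89.14846879078985 [2.86570955e-01 3.32341027e-01 1.73296851e+00 1.09381549e-04
 1.07601402e+00 3.01381072e-01]
```

View pics/w3.png

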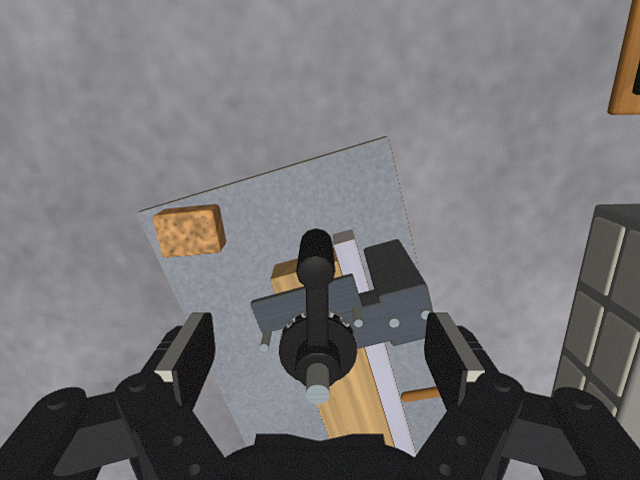

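Wrist view: the grip top is at (316,270) with its base at about (316,240), and the spindle top is at (317,393). The fingers straddle them symmetrically.

Run:
```python
from h import *
q=np.load("w3.npz");s=dict(position=q["position"],ee_rot=q["ee_rot"]);W=cloud("wrist",q["d"],s)
for uv in [(316,270),(316,280),(316,262),(317,393),(317,315)]: print(uv,W[uv[1],uv[0]].round(1))
m=np.zeros((480,640),bool);m[220:300,285:350]=1
m&=(W[...,2]>195)&(W[...,2]<230);P=W[m];print(m.sum(),P.mean(0),P.min(0),P.max(0))
T=np.linalg.inv(np.block([[R.from_rotvec(s["ee_rot"]).as_matrix(),s["position"][:,None]],[np.zeros((1,3)),1]]))
m2=m&(W[...,2]>200);P=W[m2];print("tool",(T[:3,:3]@P.mean(0)+T[:3,3]), (P@T[:3,:3].T+T[:3,3]).min(0),(P@T[:3,:3].T+T[:3,3]).max(0))
h=W[393,317];print("spindle tool",T[:3,:3]@h+T[:3,3])
```

```text
(316, 270) [545.  174.7 200.4]
(316, 280) [544.9 169.1 201.1]
(316, 262) [545.1 179.4 200.2]
(317, 393) [543.9  79.4 186.6]
(317, 315) [544.4 120.2 155.6]
1154 [544.74737343 174.49652505 200.21665519] [533.82316069 162.63598    195.07541995] [555.59276386 183.93922327 202.54299968]
tool [-0.20198938 -2.36043271 44.50773598] [-10.60602967 -11.95045357  42.79418788] [ 9.701606    7.80328872 45.33239702]
spindle tool [-94.2662799   -1.80212146  58.6739112 ]
```

send_rows(offset=[[0, -0.002, 0.03], [0, -0.002, 0.055], [0, -0.002, 0.07], [0, -0.002, 0.081], [0, -0.002, 0.081], [0, -0.002, 0.081], [0, -0.002, 0.081], [0, -0.002, 0.081]], yaw=[0, 0, 0, 0, 0, 0, 0, 0])

```text
time_s: 7.58
position: [545.9, 174.1, 165.6]
ee_rot: [2.236, 2.206, 0.003]
wrist_force: [0.6, -0.5, 0.3]
grip_width: 0.999
grasp_force: 0.0
```

send_rows(offset=[[0, 0, 0], [0, 0, 0], [0, 0, 0], [0, 0, 0], [0, 0, 0], [0, 0, 0], [0, 0, 0], [0, 0, 0]], yaw=[0, 0, 0, 0, 0, 0, 0, 0], claw=1, squeeze=40)

```text
time_s: 8.25
position: [545.1, 173.9, 164.5]
ee_rot: [2.236, 2.207, 0.0]
wrist_force: [-0.5, 0.6, 2.3]
grip_width: 0.248
grasp_force: 39.0
```

send_rows(offset=[[-0.0001, 0.005, 0], [-0.0006, 0.0108, 0], [-0.0014, 0.0165, 0], [-0.0024, 0.0214, 0], [-0.0039, 0.027, 0], [-0.0057, 0.0325, 0], [-0.0076, 0.0371, 0], [-0.0096, 0.0416, 0]], yaw=[3, 6.5, 10, 13, 16.5, 20, 23, 26])

```text
time_s: 8.92
position: [586.0, 164.2, 164.5]
ee_rot: [-2.676, -1.644, 0.001]
wrist_force: [-4.3, 3.1, 4.9]
grip_width: 0.245
grasp_force: 39.3
```

```bash
cat > st.py <<'E'
from h import *
s=ctrl.sense();M=R.from_rotvec(s["ee_rot"]).as_matrix();f=s["wrist_force"]
d=s["position"][:2]-[544.2,78.6];r=np.hypot(*d);u=np.r_[d/r,0];t=np.array([u[1],-u[0],0])
th=105.8-np.degrees(np.arctan2(d[1],d[0]))
print("t",s["time_s"],"lever deg %.1f tool deg %.1f r %.1f z %.1f"%(th,105.8-np.degrees(np.arctan2(M[1,0],M[0,0])),r,s["position"][2]),"push %.1f rad %.1f up %.1f"%(-f@t,-f@u,-f[2]),"grasp",s["grasp_force"])
E
python3 st.py
```

```text
t 8.9167 lever deg 41.8 tool deg 42.7 r 95.3 z 164.5 push 5.2 rad -0.9 up -4.9 grasp 39.25047218799591
```

send_rows(offset=[[0, 0, -0.004], [0, 0, -0.008], [0, 0, -0.012], [0, 0, -0.012], [-0.0004, -0.0083, -0.012], [-0.0014, -0.0165, -0.012], [-0.0037, -0.0262, -0.012], [-0.0069, -0.0356, -0.012]], yaw=[0, 0, 0, 0, -5, -10, -16, -22])

```text
time_s: 9.58
position: [550.9, 173.5, 176.1]
ee_rot: [-2.305, -2.134, 0.001]
wrist_force: [1.1, -0.1, -7.2]
grip_width: 0.25
grasp_force: 40.6
```

```bash
python3 st.py
```

```text
t 9.5833 lever deg 19.8 tool deg 20.2 r 95.2 z 176.1 push -1.1 rad 0.0 up 7.2 grasp 40.64249575138092
```

send_rows(offset=[[-0.0004, -0.0087, 0], [-0.0016, -0.0173, 0], [-0.0036, -0.0258, 0], [-0.0063, -0.034, 0], [-0.0098, -0.042, 0], [-0.014, -0.0496, 0], [-0.0189, -0.0568, 0], [-0.0244, -0.0636, 0]], yaw=[-5.25, -10.5, -15.75, -21, -26.25, -31.5, -36.75, -42])

```text
time_s: 10.25
position: [485.5, 153.7, 176.3]
ee_rot: [1.388, 2.818, -0.002]
wrist_force: [2.8, -1.5, -6.5]
grip_width: 0.243
grasp_force: 40.6
```

send_rows(offset=[[0, 0, 0], [0, 0, 0.003], [0, 0, 0.006], [0, 0, 0.008], [0, 0, 0.009], [0, 0, 0.01], [0, 0, 0.01], [0, 0, 0.01]], yaw=[0, 0, 0, 0, 0, 0, 0, 0])

```text
time_s: 10.92
position: [486.3, 154.4, 166.3]
ee_rot: [1.396, 2.814, -0.001]
wrist_force: [2.3, -4.4, -5.3]
grip_width: 0.243
grasp_force: 40.9
```

```bash
python3 st.py
```

```text
t 10.9167 lever deg -21.6 tool deg -21.4 r 95.4 z 166.3 push 0.9 rad 4.9 up 5.3 grasp 40.875277519226074
```

send_rows(offset=[[-0.0005, 0.0033, 0.002], [-0.0009, 0.0099, 0.002], [-0.002, 0.0173, 0.002], [-0.0036, 0.0246, 0.002], [-0.0058, 0.0317, 0.002], [-0.0086, 0.0386, 0.002], [-0.0115, 0.0446, 0.002], [-0.0148, 0.0503, 0.002]], yaw=[2, 6, 10.5, 15, 19.5, 24, 28, 32])

```text
time_s: 11.58
position: [534.3, 173.4, 164.6]
ee_rot: [-2.12, -2.317, 0.003]
wrist_force: [-5.1, -2.9, 1.0]
grip_width: 0.25
grasp_force: 41.5
```

```bash
python3 st.py
```

```text
t 11.5833 lever deg 9.8 tool deg 10.7 r 95.3 z 164.6 push 5.3 rad 2.3 up -1.0 grasp 41.48888289928436
```

send_rows(offset=[[-0.0003, 0.0041, 0], [-0.0006, 0.0083, 0], [-0.001, 0.0124, 0], [-0.0016, 0.0165, 0], [-0.0024, 0.0206, 0], [-0.0034, 0.0246, 0], [-0.0046, 0.0286, 0], [-0.0059, 0.0325, 0]], yaw=[2.5, 5, 7.5, 10, 12.5, 15, 17.5, 20])

```text
time_s: 12.25
position: [567.2, 171.1, 164.6]
ee_rot: [-2.488, -1.915, 0.002]
wrist_force: [-4.0, 0.3, 0.1]
grip_width: 0.245
grasp_force: 41.4
```

```bash
python3 st.py
```

```text
t 12.25 lever deg 29.8 tool deg 30.6 r 95.3 z 164.6 push 4.0 rad 0.7 up -0.1 grasp 41.38201653957367
```

send_rows(offset=[[-0.0001, 0.0033, 0], [-0.0002, 0.0066, 0], [-0.0005, 0.0099, 0], [-0.0009, 0.0132, 0], [-0.0014, 0.0165, 0], [-0.0021, 0.0198, 0], [-0.0026, 0.0222, 0], [-0.003, 0.0238, 0]], yaw=[2, 4, 6, 8, 10, 12, 13.5, 14.5])

```text
time_s: 12.92
position: [589.7, 162.3, 164.6]
ee_rot: [-2.71, -1.586, 0.001]
wrist_force: [-4.9, 2.6, -0.4]
grip_width: 0.245
grasp_force: 41.4
```

```bash
python3 st.py
```

```text
t 12.9167 lever deg 44.3 tool deg 45.1 r 95.2 z 164.6 push 5.6 rad 0.1 up 0.4 grasp 41.37730836868286
```

send_rows(offset=[[0, 0, -0.004], [0, 0, -0.008], [0, 0, -0.012], [0, 0, -0.012], [-0.0004, -0.0083, -0.012], [-0.0014, -0.0165, -0.012], [-0.0037, -0.0262, -0.012], [-0.0069, -0.0356, -0.012]], yaw=[0, 0, 0, 0, -5, -10, -16, -22])

```text
time_s: 13.58
position: [555.7, 173.0, 176.6]
ee_rot: [-2.353, -2.082, -0.001]
wrist_force: [-1.1, 1.8, -6.6]
grip_width: 0.247
grasp_force: 40.8
```

send_rows(offset=[[-0.0004, -0.0087, 0], [-0.0016, -0.0173, 0], [-0.0036, -0.0258, 0], [-0.0063, -0.034, 0], [-0.0098, -0.042, 0], [-0.014, -0.0496, 0], [-0.0189, -0.0568, 0], [-0.0244, -0.0636, 0]], yaw=[-5.25, -10.5, -15.75, -21, -26.25, -31.5, -36.75, -42])

```text
time_s: 14.25
position: [489.1, 156.2, 176.6]
ee_rot: [-1.45, -2.787, 0.0]
wrist_force: [0.3, 0.6, -7.7]
grip_width: 0.24
grasp_force: 40.9
```

```bash
python3 st.py
```

```text
t 14.25 lever deg -19.5 tool deg -19.2 r 95.2 z 176.6 push -0.6 rad -0.3 up 7.7 grasp 40.86102783679962
```

Lower fully, then turn.

send_rows(offset=[[0, 0, 0.003], [0, 0, 0.006], [0, 0, 0.009], [0, 0, 0.011], [0, 0, 0.012], [0, 0, 0.012], [0, 0, 0.012], [0, 0, 0.012]], yaw=[0, 0, 0, 0, 0, 0, 0, 0])

```text
time_s: 14.92
position: [490.0, 156.8, 164.6]
ee_rot: [1.457, 2.783, 0.001]
wrist_force: [-3.2, 3.0, 1.0]
grip_width: 0.244
grasp_force: 41.6
```

send_rows(offset=[[-0.0003, 0.0041, 0], [-0.0006, 0.0083, 0], [-0.001, 0.0124, 0], [-0.0016, 0.0165, 0], [-0.0024, 0.0206, 0], [-0.0034, 0.0246, 0], [-0.0046, 0.0286, 0], [-0.0059, 0.0325, 0]], yaw=[2.5, 5, 7.5, 10, 12.5, 15, 17.5, 20])

```text
time_s: 15.58
position: [518.8, 170.3, 164.5]
ee_rot: [-1.919, -2.485, 0.003]
wrist_force: [-9.0, 2.3, 5.2]
grip_width: 0.247
grasp_force: 42.1
```

```bash
python3 st.py
```

```text
t 15.5833 lever deg 0.3 tool deg 1.1 r 95.1 z 164.5 push 8.1 rad -4.7 up -5.2 grasp 42.0833158493042
```

send_rows(offset=[[0.0002, 0.0021, 0], [0.0003, 0.0041, 0], [0.0002, 0.0062, 0], [0, 0.0083, 0], [-0.0002, 0.0103, 0], [-0.0004, 0.0124, 0], [-0.0007, 0.0144, 0], [-0.001, 0.0165, 0]], yaw=[1.25, 2.5, 3.75, 5, 6.25, 7.5, 8.75, 10])

```text
time_s: 16.25
position: [534.8, 173.3, 164.5]
ee_rot: [-2.127, -2.31, 0.003]
wrist_force: [-8.5, 0.5, 5.4]
grip_width: 0.247
grasp_force: 42.1
```

```bash
python3 st.py
```

```text
t 16.25 lever deg 10.1 tool deg 11.1 r 95.2 z 164.5 push 8.4 rad -1.4 up -5.4 grasp 42.07949459552765
```

send_rows(offset=[[0.0001, 0.0021, 0], [0.0001, 0.0041, 0], [-0.0001, 0.0062, 0], [-0.0003, 0.0083, 0], [-0.0005, 0.0103, 0], [-0.0007, 0.0124, 0], [-0.001, 0.0144, 0], [-0.0013, 0.0165, 0]], yaw=[1.25, 2.5, 3.75, 5, 6.25, 7.5, 8.75, 10])

```text
time_s: 16.92
position: [551.2, 173.5, 164.5]
ee_rot: [-2.32, -2.116, 0.004]
wrist_force: [-10.8, 3.4, 5.3]
grip_width: 0.249
grasp_force: 42.1
```

```bash
python3 st.py
```

```text
t 16.9167 lever deg 20.0 tool deg 21.1 r 95.2 z 164.5 push 11.0 rad -2.6 up -5.3 grasp 42.107067704200745
```

send_rows(offset=[[0.0001, 0.0012, 0], [0.0001, 0.0025, 0], [0.0001, 0.0037, 0], [0.0001, 0.005, 0], [0, 0.0062, 0], [-0.0002, 0.0075, 0], [-0.0003, 0.0087, 0], [-0.0005, 0.0099, 0]], yaw=[0.75, 1.5, 2.25, 3, 3.75, 4.5, 5.25, 6])

```text
time_s: 17.58
position: [561.0, 172.3, 164.5]
ee_rot: [-2.427, -1.992, 0.004]
wrist_force: [-9.6, 4.0, 5.5]
grip_width: 0.246
grasp_force: 42.1
```

```bash
python3 st.py
```

```text
t 17.5833 lever deg 25.9 tool deg 27.0 r 95.2 z 164.5 push 10.1 rad -2.3 up -5.5 grasp 42.13628590106964
```

send_rows(offset=[[0, 0.0009, 0], [0, 0.0017, 0], [0, 0.0025, 0], [0, 0.0033, 0], [-0.0001, 0.0041, 0], [-0.0002, 0.005, 0], [-0.0002, 0.0058, 0], [-0.0003, 0.0066, 0]], yaw=[0.5, 1, 1.5, 2, 2.5, 3, 3.5, 4])

```text
time_s: 18.25
position: [567.4, 170.9, 164.5]
ee_rot: [-2.495, -1.907, 0.004]
wrist_force: [-9.1, 4.5, 4.4]
grip_width: 0.244
grasp_force: 42.1
```

```bash
python3 st.py; python3 -c "
from h import *
for i in range(6):
    print(ctrl.sense()['ft_torque'].round(2),ctrl.sense()['wrist_force'].round(1)); ctrl.grab_frame('wrist')
";python3 st.py
```

```text
t 18.25 lever deg 29.9 tool deg 31.0 r 95.2 z 164.5 push 9.9 rad -2.2 up -4.4 grasp 42.11271822452545
[0.7  1.36 0.54] [-9.1  4.5  4.4]
[0.69 1.36 0.42] [-10.1   5.3   4.6]
[0.68 1.33 0.46] [-8.8  4.1  4. ]
[0.66 1.36 0.43] [-9.7  3.9  5.2]
[0.68 1.34 0.43] [-9.6  4.8  5.1]
[0.67 1.32 0.42] [-10.2   4.6   5.6]
t 18.55 lever deg 29.9 tool deg 31.0 r 95.2 z 164.5 push 11.3 rad -1.9 up -4.9 grasp 42.11885690689087
```

send_rows(offset=[[-0.0002, -0.0046, 0], [-0.0006, -0.0091, 0], [-0.0012, -0.0136, 0], [-0.002, -0.0181, 0], [-0.0031, -0.0226, 0], [-0.0044, -0.027, 0], [-0.0059, -0.0313, 0], [-0.0076, -0.0356, 0]], yaw=[-3.5, -6.5, -9.5, -12.5, -15, -18, -20.5, -23])

```text
time_s: 19.22
position: [532.6, 173.0, 164.6]
ee_rot: [-2.065, -2.367, -0.002]
wrist_force: [-1.8, 4.9, -0.7]
grip_width: 0.247
grasp_force: 41.5
```

```bash
python3 st.py; python3 -c "
from h import *
print(ctrl.sense()['ft_torque'].round(2))"
```

```text
t 19.2167 lever deg 8.8 tool deg 8.0 r 95.2 z 164.6 push 1.2 rad -5.1 up 0.7 grasp 41.45242989063263
[ 0.58  0.31 -0.54]
```

send_rows(offset=[[0, 0, 0], [0, 0, 0], [0, 0, 0], [0, 0, 0], [0, 0, 0], [0, 0, 0], [0, 0, 0], [0, 0, 0]], yaw=[0, 0, 0, 0, 0.5, 1, 1, 1], claw=0.65)

```text
time_s: 19.88
position: [532.5, 172.5, 164.3]
ee_rot: [2.087, 2.348, -0.0]
wrist_force: [-0.5, 1.7, -0.9]
grip_width: 0.349
grasp_force: 0.0
```

```bash
cat > av.py <<'E'
from h import *
import subprocess
exec(open("st.py").read())
F=[];
for i in range(6):
    q=ctrl.sense();F.append(np.r_[q["wrist_force"],q["ft_torque"][2]]);ctrl.grab_frame("wrist")
F=np.mean(F,0);print("avg push %.2f rad %.2f up %.2f tz %.2f"%(-F[:3]@t,-F[:3]@u,-F[2],F[3]),"width",s["grip_width"])
E
python3 av.py
```

```text
t 19.8833 lever deg 8.7 tool deg 9.1 r 94.6 z 164.3 push 0.3 rad -1.7 up 0.9 grasp 0.0
avg push 0.05 rad -0.53 up 0.43 tz -0.04 width 0.3488303991744666
```

send_rows(offset=[[0.0004, 0.0025, 0], [0.0004, 0.005, 0], [0.0002, 0.0075, 0], [0, 0.0099, 0], [-0.0003, 0.0124, 0], [-0.0007, 0.0149, 0], [-0.0011, 0.0173, 0], [-0.0016, 0.0198, 0]], yaw=[1.5, 3, 4.5, 6, 7.5, 9, 10.5, 12])

```text
time_s: 20.85
position: [548.9, 173.1, 164.0]
ee_rot: [-2.32, -2.112, 0.01]
wrist_force: [-13.8, 1.0, 8.6]
grip_width: 0.348
grasp_force: 6.9
```

```bash
python3 av.py
```

```text
t 20.85 lever deg 18.7 tool deg 21.2 r 94.6 z 164.0 push 13.8 rad -0.3 up -8.6 grasp 6.913816183805466
avg push 12.54 rad -0.40 up -8.41 tz -0.01 width 0.34809633851838906
```

send_rows(offset=[[0, 0.0005, 0], [0, 0.001, 0], [0, 0.0015, 0], [0, 0.002, 0], [0, 0.0025, 0], [0, 0.003, 0], [0, 0.0035, 0], [0, 0.004, 0]], yaw=[0.3, 0.6, 0.9, 1.2, 1.5, 1.8, 2.1, 2.4])

```text
time_s: 21.82
position: [552.6, 172.8, 164.0]
ee_rot: [-2.362, -2.064, 0.01]
wrist_force: [-14.1, 1.1, 9.5]
grip_width: 0.349
grasp_force: 7.0
```

```bash
python3 av.py
```

```text
t 21.8167 lever deg 20.9 tool deg 23.5 r 94.6 z 164.0 push 14.2 rad 0.2 up -9.5 grasp 6.988086551427841
avg push 13.84 rad -0.13 up -9.19 tz 0.02 width 0.34935593230141254
```

send_rows(offset=[[-0.0001, -0.005, 0], [-0.0005, -0.0099, 0], [-0.0012, -0.0149, 0], [-0.0021, -0.0198, 0], [-0.0032, -0.0246, 0], [-0.0046, -0.0294, 0], [-0.0063, -0.034, 0], [-0.0082, -0.0386, 0]], yaw=[-3, -6, -9, -12, -15, -18, -21, -24])

```text
time_s: 22.78
position: [518.2, 170.1, 164.6]
ee_rot: [1.879, 2.515, 0.004]
wrist_force: [4.6, 0.8, -3.5]
grip_width: 0.354
grasp_force: 2.3
```

```bash
python3 av.py
```

```text
t 22.7833 lever deg -0.1 tool deg -0.7 r 95.1 z 164.6 push -4.7 rad 0.5 up 3.5 grasp 2.2900253534317017
avg push -2.83 rad 0.20 up 1.27 tz -0.01 width 0.3535951181611732
```

send_rows(offset=[[0, 0.004, 0], [-0.0002, 0.008, 0], [-0.0006, 0.012, 0], [-0.001, 0.0155, 0], [-0.0015, 0.0185, 0], [-0.002, 0.0205, 0], [-0.0024, 0.022, 0], [-0.0028, 0.0235, 0]], yaw=[2.5, 5, 7.5, 9.5, 11, 12.5, 13.5, 14.5])

```text
time_s: 23.75
position: [536.5, 173.1, 163.7]
ee_rot: [-2.184, -2.251, 0.012]
wrist_force: [-11.8, -1.6, 9.3]
grip_width: 0.354
grasp_force: 6.2
```

```bash
python3 av.py
```

```text
t 23.75 lever deg 11.1 tool deg 14.1 r 94.9 z 163.7 push 11.8 rad 0.6 up -9.3 grasp 6.1909715831279755
avg push 11.03 rad 0.10 up -8.28 tz 0.01 width 0.3536517878199352
```

send_rows(offset=[[0, 0.0005, 0], [0, 0.001, 0], [0, 0.0015, 0], [0, 0.002, 0], [0, 0.0025, 0], [0, 0.003, 0], [0, 0.0035, 0], [0, 0.004, 0]], yaw=[0.3, 0.6, 0.9, 1.2, 1.5, 1.8, 2.1, 2.4])

```text
time_s: 24.72
position: [540.1, 173.3, 163.7]
ee_rot: [-2.23, -2.205, 0.012]
wrist_force: [-12.5, -0.7, 9.6]
grip_width: 0.353
grasp_force: 6.3
```

```bash
python3 av.py
```

```text
t 24.7167 lever deg 13.3 tool deg 16.4 r 94.8 z 163.7 push 12.5 rad 0.1 up -9.6 grasp 6.306049972772598
avg push 12.63 rad 0.12 up -8.89 tz 0.01 width 0.35291066098455476
```

send_rows(offset=[[0, -0.002, 0], [0, -0.004, 0], [0, -0.006, 0], [0, -0.0065, 0], [0, -0.0065, 0], [0, -0.0065, 0], [0, -0.0065, 0], [0, -0.0065, 0]], yaw=[0, 0, 0, 0, 0, 0, 0, 0])

```text
time_s: 25.68
position: [537.5, 174.0, 164.0]
ee_rot: [-2.232, -2.21, 0.001]
wrist_force: [-2.7, 0.5, -1.4]
grip_width: 0.346
grasp_force: 1.4
```

send_rows(offset=[[0, 0, 0], [0, 0, 0], [0, 0, 0], [0, 0, -0.02], [0, 0, -0.045], [0, 0, -0.075], [0, 0, -0.1], [0, 0, -0.11]], yaw=[0, 0, 0, 0, 0, 0, 0, 0], claw=0)

```text
time_s: 26.35
position: [539.8, 174.6, 278.4]
ee_rot: [2.23, 2.208, 0.009]
wrist_force: [0.2, -0.0, 0.1]
grip_width: 1.005
grasp_force: 0.0
```

```bash
python3 st.py; python3 look.py w4
python3 - <<'E'
from h import *
q=np.load("w4.npz");s=dict(position=q["position"],ee_rot=q["ee_rot"]);W=cloud("wrist",q["d"],s)
m=np.zeros((480,640),bool);m[180:330,250:390]=1;m&=(W[...,2]>190)&(W[...,2]<230);P=W[m]
if len(P):print("grip top",P.mean(0),P[:,2].max())
p,d=ctrl.grab_frame("scene");cv2.imwrite("pics/scene1.png",cv2.resize(p[120:360,180:500,::-1],None,fx=2,fy=2))
E
```

```text
t 26.35 lever deg 13.2 tool deg 16.4 r 96.1 z 278.4 push -0.2 rad 0.1 up -0.1 grasp 0.0
26.35 [539.8208583  174.60829899 278.44753757] 89.4398547257037 [ 2.91862757e-01  2.83412113e-01  1.71985848e+00 -8.21531895e-06
  1.13168742e+00  3.01648828e-01]
grip top [531.8947491  174.15582161 199.64124807] 202.57520913835526
```

View pics/w4.png

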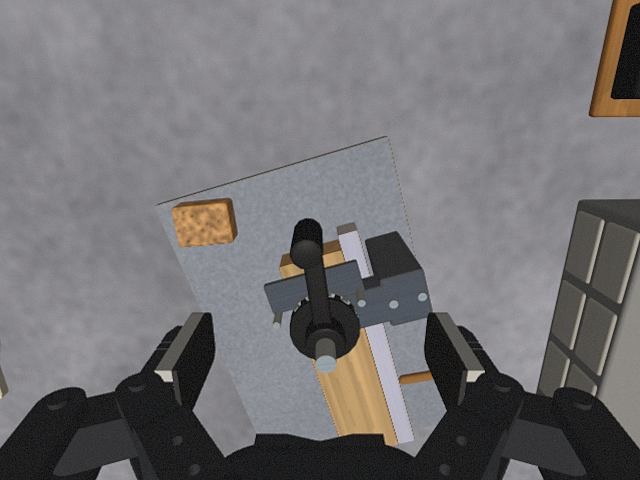

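Wrist view: the grip is at (306,255) and down, the board lies flush along the fence at (345,245)–(400,440), and the fingers are clear of everything.

```bash
python3 -c "
from workcell import ctrl
print(ctrl.finish_job())"
```

```text
the job is handed in; nothing more can be done
None
```

The board is flush against the fence and clamped. On the last turn the lever took about 12.5 N, it is back down in its serrations, the gripper is clear, and I handed the job in at about 26 s. I overshot to about 14–15 N on the way and backed off, and the hand-in gave no verdict.

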